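# Close up a loaded board tester

### The job

A circuit board already lies on the pulled-out carriage of the test station. First put the matching clear cover (the wide one with the straight bar handle, not the narrow one with the round knob) over the rim around the board, setting it down gently so that it sits flat, and let go of it; next slide the carriage fully home under the bridge; then turn the clamp knob clockwise as far as it goes, so that its latch bar locks the carriage in. Leave the spare cover, reel, screwdriver, bottle, parts bin and heat sink where they are.

Things in the scene. Friction and masses are not known exactly. Their poses are not given: they have to be found in the camera images.
- station: Grey test station, fixed. Origin on the table, under the centre of the carriage when home; x is the way the carriage slides home (away from the robot), y to the left, z up. Base plate 12 mm high, from x -180 to +100 mm, y -80 to +80 mm, with a lug under the knob out to y -150 mm. A bridge crosses it at x +25 to +65 mm, underside 95 mm, top 125 mm above the table.
- carriage (a joint): How far the carriage has slid in, m: 0 pulled out, 0.09 home against its stop (it starts at 0 to 0.02). It slides along the station's x with about 2 N of friction (plus damping, 8 N per m/s) and stays where it is left. Its plate is 150 (x) by 130 (y) mm, top 26 mm above the table; the latch bar blocks it if swung in before it is home.
- nest (a point): Centre of the carriage plate's top face, 26 mm above the table, axes as the station; moves with the carriage. Around it a black rim, 105 (x) by 85 (y) mm outside, 12 mm high, holds the green board (parts under 14 mm tall). The cover goes over the rim with 3.5 mm play each side, skirt standing on the plate: cover origin on this point, long side along x, either way round.
- carriage_handle (a point): Top centre of the carriage's front handle: an upright aluminium plate 12 mm thick (x), 50 mm wide (y), standing 40 mm above the carriage plate (top 66 mm above the table), 100 mm in front (-x) of the nest. May be pinched from above or pushed.
- clamp (a joint): Clamp knob, on the station's right (-y) side. Its angle in rad, growing clockwise seen from above: 0 free (latch bar and grip bar along the station's x, latch bar pointing to -x), 1.45 locked against its stop (latch bar pointing to +y, across the front edge of the carriage). It starts at 0 to 0.25; turns with about 0.04 N m and stays where it is left.
- clamp_grip (a point): On the knob's upright axis, 54 mm above the table: where to put the TCP to grip. x axis along the grip bar, which is 44 mm long, 12 mm thick, from 32 to 62 mm above the table; under it a disc of 36 mm diameter. Fixed in the station at x -82, y -105 mm.
- cover: The matching clear cover, an upside-down tray with grey edge: 120 (x) by 100 (y) mm, 22 mm high, walls 4 mm, about 0.2 kg. Origin at the centre of its underside, z up. Lies flat on the table left or right of the station. On top a black straight bar handle along x: 60 mm long, 12 mm thick, from 22 to 50 mm above the underside.
- cover_grip (a point): On the cover's handle, 45 mm above its underside, on its centre: a TCP position to grip, fingers closing across the handle's thickness (cover's y).
- spare_cover: A second clear cover for another board type, do not use: 150 x 64 mm, 22 mm high, with a ROUND black knob (24 mm across, 28 mm tall). Lies on the table on the other side of the station from the right cover.
- reel: White component reel lying flat, 90 mm across, 12 mm high, to the right of the station's rear. Bystander.
- driver: Screwdriver, 170 mm, lying near the robot. Bystander.
- flask: Closed white bottle, 50 mm across, 130 mm high, far left. Bystander.
- parts_bin: Blue open bin of connectors, 110 x 150 x 50 mm, far right. Bystander.
- heatsink: Finned aluminium heat sink, 55 x 40 x 24 mm, near the robot on the right. Bystander.
Mind the look-alikes: they are no part of the job. Leave any orange look-alike of the cover alone.

How it is judged:
By the outcome, as a careful person would: the job done as asked, in the order asked, and still so for the second after the job is handed in, with the robot touching nothing.
It also fails if it takes over 64 s, if anything falls off the work surface, if the arm or the gripper's body presses on something with over 40 N, if the wrist force passes 120 N, or if a joint passes its speed limit or range.

### The arm

A 6-joint arm with a two-finger parallel gripper is mounted at the origin on the work surface. World frame = base frame: x ahead of the robot, y to its left, z up, the work surface at z = 0. Lengths are in mm, angles in rad, forces in N, time in s.
With the tool pointing down it reaches from about 425 to 950 mm from the base axis. Payload 3.5 kg.
Tool frame: the origin (TCP) lies between the finger pads, 19 mm behind the fingertips; this is the grasp point; z points along the fingers, y is the line along which they close (so a half turn about z gives the same grasp; the last joint's range is limited). The gripper opens to 85 mm and grips with 20 to 120 N. Pads are 22 mm wide; open, the fingers measure 114 mm over their backs; the gripper's body (76 mm by 85 mm) begins 54 mm behind the grasp point. The pads swing forward as they close: fully open they stand 13 mm farther back than shut.
Start: joints at [-1.494, 0.286, 1.577, -0, 1.279, -0.15], TCP at [151.806, -657.694, 250.025] pointing down, gripper open.
Joint ranges: [-2.77, 2.77], [-0.9, 2.22], [0.21, 2.48], [-1.53, 4.67], [0.24, 2.81], [-2.84, 2.84]. Speed limits (rad/s): [2.79, 2.79, 3.14, 3.14, 3.14, 3.14].

### API

Orientations are given as a rotation vector (axis times angle).
In Python, from bench import r, ik, imaging, order gives the robot as it stands. The module is installed in compiled form; this text tells all that it offers. Calls block until the motion is done:
- r.move_ptp(position, orientation): joint-space move of the TCP to a pose.
- r.move_straight(position, attitude=None, velocity=150, contact_N=None): straight line of the TCP; attitude=None keeps the orientation; velocity is the mean speed in mm/s. With contact_N (N) it stops when the force on the tool has changed by that much, and returns True; else False.
- r.goto_joints(angles): joint-space move.
- r.command_gripper(opening, grasp_force=None): opening from 0.0 (shut) to 1.0 (fully open); grasp_force is the grip in N (None keeps the last); returns when the fingers have stopped.
- r.wait(seconds).
- ik(position, orientation): joint angles nearest the present ones, or None.
- r.get_obs(): the state.
- imaging.grab_frame(name): name is "side" or "top" or "wrist"; returns a dict with "pixels" (400x640x3 uint8, blue, green, red), "fx", "fy", "cx", "cy" (pixels), "pose" (4x4, takes a point from camera to world coordinates); the wrist camera has in their place "mount" (4x4, takes a point from camera to tool coordinates, whose origin is the TCP and whose axes are the flange's). Camera axes: x right, y up, looking along -z (the intrinsics and any distortion apply to the point x, -y, -z); pixel columns grow to the right and rows downward; lengths in mm; the calibration is good to about 2 mm. A picture is of the moment at which its call begins: read the wrist's pose just before it. There is no depth.
A pose or a line that the arm cannot do raises r.Unreachable and nothing moves.
- order.job_done(): hands the job in; it is judged then, once.
Trained networks look in a picture, given as the dict that the camera call returned (one of the last four; its "shot" number tells which), for a name from the list of things; names that differ only in an ending like _2 or _b are one class to them, and where a whole thing is asked for, a point or a joint stands for the part that bears it (a point fixed in the world has none). Each returns a list of dicts, best first, with "conf" (0 to 1); they miss things now and then, are a little off and sometimes report something else, mostly with a low value. They report only what shows in the picture. A call takes as long as a camera call. They do not tell look-alikes from the thing itself.
- imaging.spot_in(picture, query): "point" ([x, y, z] in mm, in the coordinates of the camera as it stood for that picture, good to about 4 mm: the middle of the surface that is visible of it).
- imaging.tip_of(picture, query): "point" ([x, y, z] in mm, in the coordinates of the camera as it stood for that picture, good to about 4 mm: a listed point, or the origin of a listed thing).
The state is a dict: "t": time; "q": joint angles; "joint_vel": joint speeds; "effort": joint torques, N m; "eef_pos": TCP position; "ee_rot": TCP orientation; "ft_force": force on the tool from outside, world axes, zero at the start; "wrist_torque": the same for the moment, N m; "gripper_width": opening from 0.0 (shut) to 1.0 (fully open); "gripper_force": force on a finger pad.
Only numpy, scipy, OpenCV 4.12 (cv2) and the standard library are available. Lean on these libraries where they do the work, as an engineer would, in place of code of your own. Each camera call takes 0.05 s, during which the arm holds its last target. There are 200 camera calls.

## Working session

There is one attempt and no reset: what is moved stays moved. The work goes in short steps, each a Python script; the robot and the scene stay as the last script left them, time stands still between calls to the robot, and variables do not carry over. Pictures are saved under pics/ and viewed, at most 10 in all, crops included, and the job is handed in when it is done.

```bash
mkdir -p pics
cat > h.py <<'E'
import numpy as np, cv2
from scipy.spatial.transform import Rotation as R
from bench import r, ik, imaging, order
def grab(n):
    o=r.get_obs(); p=imaging.grab_frame(n)
    if n=="wrist":
        T=np.eye(4);T[:3,:3]=R.from_rotvec(o["ee_rot"]).as_matrix();T[:3,3]=o["eef_pos"]
        p["pose"]=T@np.array(p["mount"])
    return p
def W(p,c): return (np.array(p["pose"])@np.r_[c,1])[:3]
def proj(p,X):
    c=np.linalg.inv(p["pose"])@np.r_[X,1]
    return np.array([p["cx"]+p["fx"]*c[0]/-c[2], p["cy"]+p["fy"]*(-c[1])/-c[2]])
def ray(p,u,v,z):
    """pixel -> world point on height z"""
    T=np.array(p["pose"]); d=T[:3,:3]@np.array([(u-p["cx"])/p["fx"],-(v-p["cy"])/p["fy"],-1])
    return T[:3,3]+d*(z-T[2,3])/d[2]
def down(yaw): # tool z down, tool x at yaw about world z
    return (R.from_euler('z',yaw)*R.from_euler('x',np.pi)).as_rotvec()
E
python3 - <<'E'
from h import *
print({k:np.round(v,3).tolist() for k,v in r.get_obs().items()})
for n in("top","side"):
    p=grab(n); cv2.imwrite(f"pics/{n}0.png",p["pixels"])
    print(n,{k:v for k,v in p.items() if k not in("pixels",)})
    for q in("station","nest","carriage_handle","clamp_grip","cover","cover_grip","spare_cover"):
        print(q,[(np.round(W(p,d["point"])).tolist(),round(d["conf"],2)) for d in imaging.tip_of(p,q)][:3])
E
```

```text
{'t': 0.0, 'q': [-1.494, 0.287, 1.578, 0.0, 1.279, -0.15], 'joint_vel': [-0.001, -0.0, 0.0, -0.0, 0.001, -0.0], 'effort': [0.0, -40.598, -29.263, -0.0, 0.006, 0.0], 'eef_pos': [151.726, -657.101, 248.664], 'ee_rot': [-3.119, -0.355, -0.0], 'ft_force': [0.424, -0.337, 0.531], 'wrist_torque': [0.03, -0.005, -0.035], 'gripper_force': 0.0, 'gripper_width': 0.998}
top {'fx': 363.8461798759339, 'fy': 363.8461798759339, 'cx': 318.703629487523, 'cy': 200.3021887498283, 'pose': array([[ 1.80145119e-02,  9.93628368e-01, -1.11257105e-01,
         3.69047202e+02],
       [-9.99685032e-01,  1.98445521e-02,  1.53632619e-02,
         1.51992707e+01],
       [ 1.74732203e-02,  1.10945301e-01,  9.93672897e-01,
         1.41593872e+03],
       [ 0.00000000e+00,  0.00000000e+00,  0.00000000e+00,
         1.00000000e+00]]), 'shot': 1}
station [([671.0, 9.0, 0.0], 0.63)]
nest [([600.0, -2.0, 26.0], 0.64)]
carriage_handle [([501.0, -12.0, 65.0], 0.55), ([673.0, 12.0, -1.0], 0.53), ([433.0, -328.0, -1.0], 0.2)]
clamp_grip [([607.0, -107.0, 54.0], 0.45), ([477.0, 510.0, 3.0], 0.18)]
cover [([438.0, 296.0, 0
[... 354 characters left out ...]
1,  3.44335939e-01, -5.06968981e-01,
        -1.93508140e+02],
       [-6.12760140e-01, -4.58060731e-01,  6.43976225e-01,
         9.02850561e+02],
       [-1.04784240e-02,  8.19520059e-01,  5.72954688e-01,
         8.54365136e+02],
       [ 0.00000000e+00,  0.00000000e+00,  0.00000000e+00,
         1.00000000e+00]]), 'shot': 2}
station [([674.0, 4.0, 2.0], 0.91)]
nest [([600.0, 2.0, 28.0], 0.91), ([499.0, -11.0, 67.0], 0.22)]
carriage_handle [([499.0, -15.0, 68.0], 0.96)]
clamp_grip [([604.0, -103.0, 53.0], 0.7)]
cover [([345.0, 462.0, -1.0], 0.85), ([439.0, 295.0, 4.0], 0.74)]
cover_grip [([439.0, 293.0, 47.0], 0.8), ([349.0, 462.0, 49.0], 0.56)]
spare_cover [([436.0, -333.0, -1.0], 0.98)]
```

View pics/top0.png

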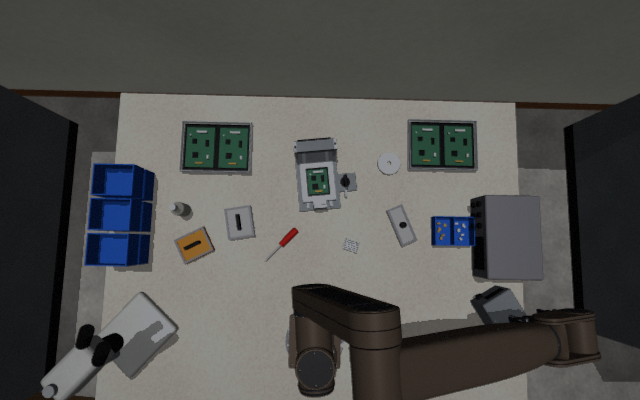

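View pics/side0.png

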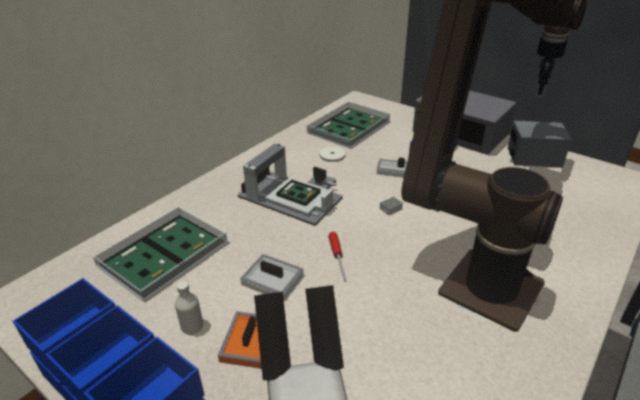

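Run:
```python
from h import *
r.move_ptp([438,296,300],down(.2+np.pi))
o=r.get_obs();print(o["t"],np.round(o["q"],2),o["eef_pos"])
p=grab("wrist"); cv2.imwrite("pics/w1.png",p["pixels"]); print(np.round(p["mount"],3))
for q in("cover","cover_grip"):
    print(q,[(np.round(W(p,d["point"]),1).tolist(),round(d["conf"],2),proj(p,W(p,d["point"])).round()) for d in imaging.tip_of(p,q)][:3])
```

```text
4.275 [ 0.4  -0.08  1.88 -0.    1.34 -1.37] [438.38926098 295.55924287 299.93089972]
[[-1.00000e-03  9.46000e-01  3.24000e-01  8.38920e+01]
 [ 1.00000e+00  1.00000e-03  0.00000e+00  1.10800e+00]
 [-0.00000e+00  3.24000e-01 -9.46000e-01 -1.24578e+02]
 [ 0.00000e+00  0.00000e+00  0.00000e+00  1.00000e+00]]
cover [([436.7, 298.2, 0.8], 0.9, array([320., 160.])), ([343.9, 466.0, 2.9], 0.89, array([452., 119.]))]
cover_grip [([346.5, 468.6, 47.5], 0.94, array([469., 123.])), ([433.8, 298.6, 47.5], 0.67, array([321., 165.]))]
```

View pics/w1.png

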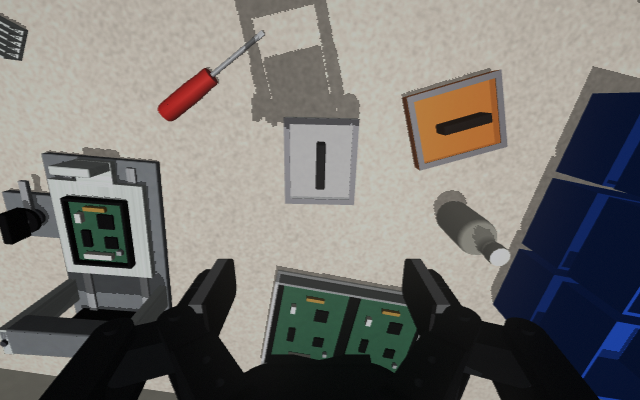

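Run:
```python
from h import *
p=grab("wrist"); g=cv2.cvtColor(p["pixels"],cv2.COLOR_BGR2GRAY)
m=(g[135:198,295:345]<60).astype(np.uint8)
ys,xs=np.nonzero(m); print(len(xs),xs.min()+295,xs.max()+295,ys.min()+135,ys.max()+135)
ends=[]
for a in (ys.min()+135,ys.max()+135):
    row=[ (x+295) for y,x in zip(ys,xs) if abs(y+135-a)<=4 ]
    ends.append(ray(p,np.mean(row)+.5,a+.5,50)); print(np.mean(row),a,ends[-1].round(1))
d=ends[0]-ends[1]; print("yaw",np.arctan2(d[1],d[0]),np.linalg.norm(d),(ends[0]+ends[1])/2)
# rectangle corners at z~22 (top) in world
for u,v in((285,118),(357,121),(352,205),(286,203)): print(ray(p,u,v,22).round(1),ray(p,u,v,0).round(1))
```

```text
386 316 324 142 189
320.4102564102564 142 [405.3 292.9  50. ]
319.62857142857143 189 [466.1 304.2  50. ]
yaw -2.957709372265884 61.87243756786113 [435.70558123 298.58475316  50.        ]
[386.9 241.   22. ] [388.6 238.9   0. ]
[371.9 335.1  22. ] [372.8 338.1   0. ]
[488.3 356.2  22. ] [495.5 360.3   0. ]
[504.2 261.5  22. ] [512.3 260.5   0. ]
```

Run:
```python
from h import *
r.move_ptp([600,0,326],down(.12+np.pi))
p=grab("wrist"); cv2.imwrite("pics/w2.png",p["pixels"])
print(r.get_obs()["t"],r.get_obs()["eef_pos"])
for q in("nest","carriage_handle","clamp_grip","station"):
    print(q,[(np.round(W(p,d["point"]),1).tolist(),round(d["conf"],2),proj(p,W(p,d["point"])).round()) for d in imaging.tip_of(p,q)][:3])
im=cv2.resize(p["pixels"][80:280,200:440],None,fx=3,fy=3,interpolation=cv2.INTER_CUBIC); cv2.imwrite("pics/w2c.png",im)
np.savez("w2.npz",pixels=p["pixels"],pose=p["pose"],fx=p["fx"],fy=p["fy"],cx=p["cx"],cy=p["cy"])
```

```text
5.8 [599.69042597   1.36997977 325.93523188]
nest [([597.4, -0.9, 25.9], 0.8, array([317., 159.]))]
carriage_handle [([497.6, -9.3, 66.5], 0.79, array([319.,  84.])), ([437.3, -325.8, 0.0], 0.68, array([87.,  7.]))]
clamp_grip [([602.8, -104.6, 54.3], 0.89, array([240., 158.]))]
station []
```

View pics/w2c.png

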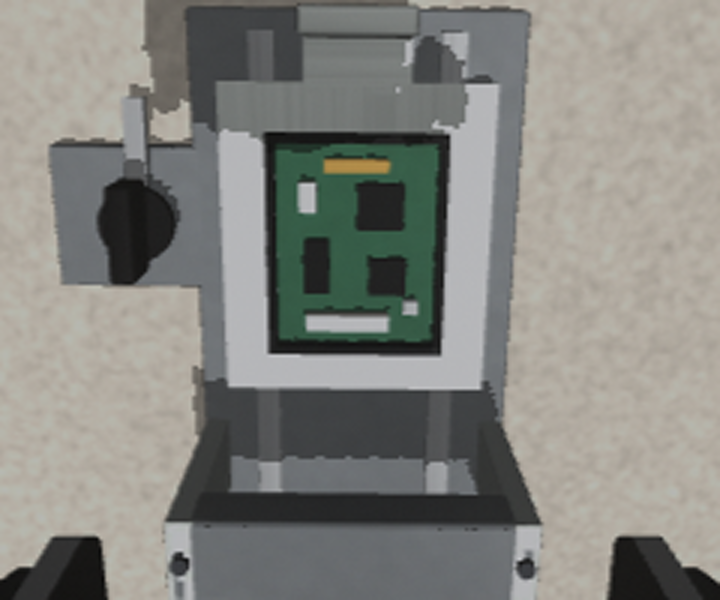

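Run:
```python
from h import *
from scipy.optimize import least_squares
d=dict(np.load("w2.npz"))
obs=[((217,82),(-75,65,26)),((499,84),(-75,-65,26)),((482,389),(75,-65,26)),((230,388),(75,65,26)),
((264,132),(-52.5,42.5,26)),((451,133),(-52.5,-42.5,26)),((441,355),(52.5,-42.5,38)),((268,354),(52.5,42.5,38))]
for sy in(1,-1):
    def f(v):
        return np.concatenate([proj(d,[v[0]+np.cos(v[2])*X-np.sin(v[2])*sy*Y,v[1]+np.sin(v[2])*X+np.cos(v[2])*sy*Y,Z])-np.array(uv)/3-[200,80] for uv,(X,Y,Z) in obs])
    s=least_squares(f,[598,0,.12]);print(sy,s.x,s.cost,s.fun.reshape(-1,2).round(1).tolist())
```

```text
1 [6.05277854e+02 3.18407353e+00 9.97584882e-02] 23011.212859011495 [[94.6, 4.7], [-93.4, 2.0], [-84.8, 1.8], [83.2, 3.8], [61.8, 4.4], [-60.9, 2.8], [-57.5, 2.2], [57.4, 3.6]]
-1 [6.00678243e+02 2.55678705e+00 1.12579083e-01] 1.089708946729085 [[-0.3, -0.2], [0.1, -0.1], [-0.1, 0.1], [-0.4, -0.1], [0.8, 0.1], [-0.9, 0.3], [0.3, -0.0], [0.5, -0.1]]
```

Run:
```python
from h import *
r.wait(.2)
p=grab("wrist"); 
for q in("nest","carriage_handle","clamp_grip"):
    print(q,[(np.round(W(p,d["point"]),1).tolist(),round(d["conf"],2)) for d in imaging.tip_of(p,q)][:1])
print(r.get_obs()["eef_pos"])
A=down(.178+np.pi)
r.move_ptp([437.2,298.5,130],A)
print("contact",r.move_straight([437.2,298.5,46],A,120,contact_N=8))
o=r.get_obs();print(o["eef_pos"],o["ft_force"])
r.command_gripper(0.0,40)
o=r.get_obs();print(o["gripper_width"],o["gripper_force"],o["eef_pos"])
r.move_straight([437.2,298.5,150],A,120)
r.wait(.3); o=r.get_obs();print(o["t"],o["ft_force"],o["wrist_torque"],o["gripper_width"],o["eef_pos"])
p=grab("wrist"); cv2.imwrite("pics/w3.png",p["pixels"])
for a in (30,-30):
  c,s=np.cos(.178),np.sin(.178); print(a,proj(p,np.array(o["eef_pos"])+[a*c,a*s,5]).round(1))
for a,b in ((-60,50),(-60,-50),(60,50),(60,-50)):
  print(a,b,proj(p,np.array(o["eef_pos"])+[a*c-b*s,a*s+b*c,-24]).round(1))
```

```text
nest [([595.7, 0.9, 28.2], 0.92)]
carriage_handle [([499.1, -8.7, 65.8], 0.92)]
clamp_grip [([602.8, -104.8, 53.6], 0.95)]
[6.00001831e+02 1.41098262e-02 3.26006357e+02]
contact False
[437.9503459  298.66359107  46.70463285] [-0.42952243 -0.52342793 -0.51921917]
0.12918411123347315 40.20280659198761 [437.46234148 298.55687083  46.32110863]
10.6917 [-0.13752423  0.80970911 -2.95106904] [-0.01111468  0.01831708  0.04175264] 0.13304646825515973 [436.92705205 298.39119641 149.38173482]
30 [316.8 335.7]
-30 [316.3 228. ]
-60 50 [415.7 149.8]
-60 -50 [217.5 150. ]
60 50 [395.8 338.7]
60 -50 [238.7 338.8]
```

View pics/w3.png

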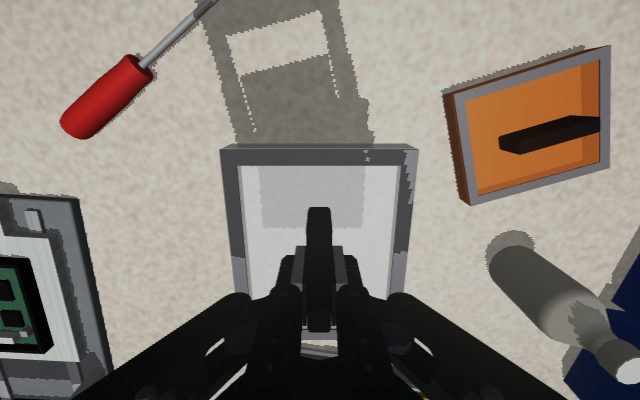

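Run:
```python
from h import *
yaw=.1126;A=down(yaw+np.pi)
r.move_ptp([600.2,1,150],A)
r.move_straight([600.2,1,105],A,100); r.wait(.4)
o=r.get_obs();print(o["t"],o["eef_pos"],o["gripper_width"])
p=grab("wrist"); cv2.imwrite("pics/w4.png",cv2.resize(p["pixels"][60:360,160:480],None,fx=2,fy=2,interpolation=cv2.INTER_CUBIC))
c,s=np.cos(yaw),np.sin(yaw)
for n,z,pts in(("covertop",81-3,((-60,50),(-60,-50),(60,50),(60,-50))),("plate",26,((-75,65),(-75,-65),(75,65),(75,-65)))):
  for a,b in pts:
    e=np.array(o["eef_pos"]); print(n,a,b,((proj(p,[e[0]+a*c-b*s,e[1]+a*s+b*c,(e[2]-23) if n!="plate" else 26])-[160,60])*2).round(1))
np.savez("w4.npz",pixels=p["pixels"],pose=p["pose"],fx=p["fx"],fy=p["fy"],cx=p["cx"],cy=p["cy"],e=o["eef_pos"])
```

```text
13.025 [600.46047918   0.91338557 105.49475419] 0.13097121393954195
covertop -60 50 [512.8 180.4]
covertop -60 -50 [113.6 180.7]
covertop 60 50 [472.3 559.6]
covertop 60 -50 [156.7 559.9]
plate -75 65 [509.4 107.5]
plate -75 -65 [119.1 107.9]
plate 75 65 [471.5 483.2]
plate 75 -65 [159.  483.4]
```

View pics/w4.png

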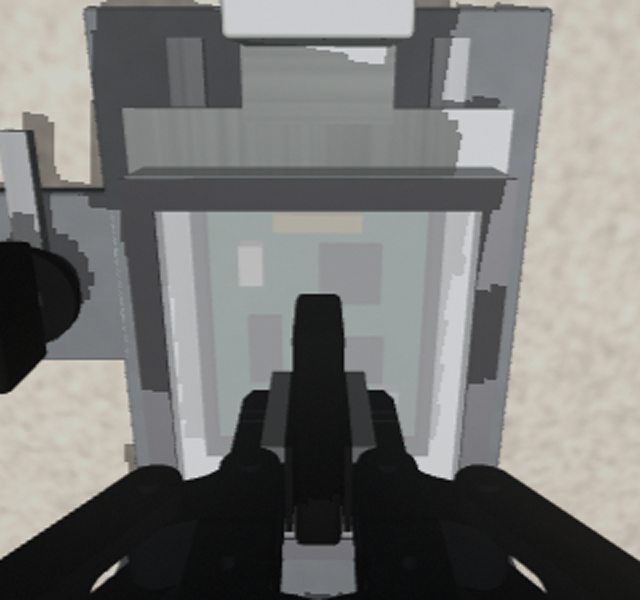

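Run:
```python
from h import *
A=down(.1126+np.pi)
print(r.move_straight([600.3,1,86],A,60,contact_N=8))
print(r.move_straight([600.3,1,70],A,15,contact_N=6))
r.wait(.2)
o=r.get_obs();print(o["t"],o["eef_pos"],o["ft_force"],o["wrist_torque"])
```

```text
False
True
14.5917 [600.26383278   1.05206052  72.28553046] [-0.12012562 -0.11441155  5.85464821] [ 0.0724728  -0.07413746  0.01149968]
```

Run:
```python
from h import *
yaw=.1126;A=down(yaw+np.pi);u=np.array([np.cos(yaw),np.sin(yaw),0]);n=np.array([600.5,1,0])
r.command_gripper(0.55); r.wait(.1)
r.move_straight([600.3,1,150],A,120)
r.command_gripper(0.0)
P=lambda d,z:(n+u*d+[0,0,z]).tolist()
r.move_ptp(P(-145,150),A)
o=r.get_obs();print(o["t"],o["eef_pos"])
p=grab("wrist"); cv2.imwrite("pics/w5.png",p["pixels"])
for q in("cover","nest","carriage_handle","clamp_grip","station"):
    print(q,[(np.round(W(p,d["point"]),1).tolist(),round(d["conf"],2)) for d in imaging.tip_of(p,q)][:2])
p=grab("side"); cv2.imwrite("pics/s5.png",cv2.resize(p["pixels"][130:250,200:380],None,fx=4,fy=4,interpolation=cv2.INTER_CUBIC))
```

```text
17.0833 [457.05765795 -15.51009912 150.74054701]
cover [([600.9, 1.5, 25.8], 0.95)]
nest []
carriage_handle []
clamp_grip [([357.8, 137.8, 5.3], 0.3)]
station []
```

View pics/s5.png

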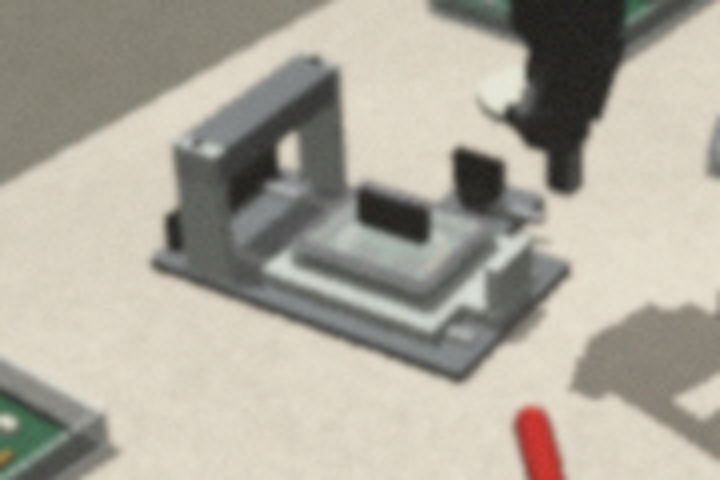

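Run:
```python
from h import *
yaw=.1126;A=down(yaw+np.pi);u=np.array([np.cos(yaw),np.sin(yaw),0]);n=np.array([600.5,1,0])
P=lambda d,z:(n+u*d+[0,0,z]).tolist()
def st(): 
    o=r.get_obs();e=np.array(o["eef_pos"]);print(round(o["t"],2),"d",round((e-n)[:2]@u[:2],1),e.round(1),np.round(o["ft_force"],1))
print(r.move_straight(P(-145,58),A,120,contact_N=10)); st()
r.move_straight(P(-125,58),A,60,contact_N=10); st()
print(r.move_straight(P(-10,58),A,35,contact_N=14)); st()
```

```text
False
18.35 d -144.4 [457.1 -15.5  58.6] [-0.7 -0.2  0.1]
18.83 d -124.6 [476.7 -13.   58.1] [0.3 0.9 0. ]
True
20.96 d -44.4 [556.4  -3.9  57.3] [-0.  -0.   0.1]
```

Run:
```python
from h import *
yaw=.1126;A=down(yaw+np.pi);u=np.array([np.cos(yaw),np.sin(yaw),0]);n=np.array([600.5,1,0])
P=lambda d,z:(n+u*d+[0,0,z]).tolist()
def st(): 
    o=r.get_obs();e=np.array(o["eef_pos"]);print(round(o["t"],2),"d",round((e-n)[:2]@u[:2],1),e.round(1),np.round(o["ft_force"],1))
print(r.move_straight(P(-30,58),A,15,contact_N=15)); st()
r.wait(.2); st()
r.move_straight(P(-75,58),A,100)
r.move_straight(P(-75,180),A,200); 
r.move_ptp([602.9,-104.4,200],A); r.wait(.2); st()
p=grab("wrist"); cv2.imwrite("pics/w6.png",p["pixels"])
for q in("cover","nest","carriage_handle","clamp_grip","station"):
    print(q,[(np.round(W(p,d["point"]),1).tolist(),round(d["conf"],2)) for d in imaging.tip_of(p,q)][:2])
print(proj(p,[602.9,-104.4,62]))
np.savez("w6.npz",pixels=p["pixels"],pose=p["pose"],fx=p["fx"],fy=p["fy"],cx=p["cx"],cy=p["cy"])
```

```text
True
21.49 d -44.5 [556.2  -3.7  56. ] [ 0.5 -0.5 -0.1]
21.69 d -45.2 [555.6  -3.5  55.3] [ 0.5 -0.2 -0. ]
23.67 d -10.3 [ 601.9 -103.2  198.9] [-0.5  0.2 -0.3]
cover [([666.4, 10.4, 28.1], 0.82), ([670.7, 12.7, 70.9], 0.33)]
nest []
carriage_handle [([571.4, -2.6, 67.8], 0.95)]
clamp_grip [([602.7, -105.6, 52.5], 0.8)]
station []
[316.1154686  195.88268299]
```

View pics/w6.png

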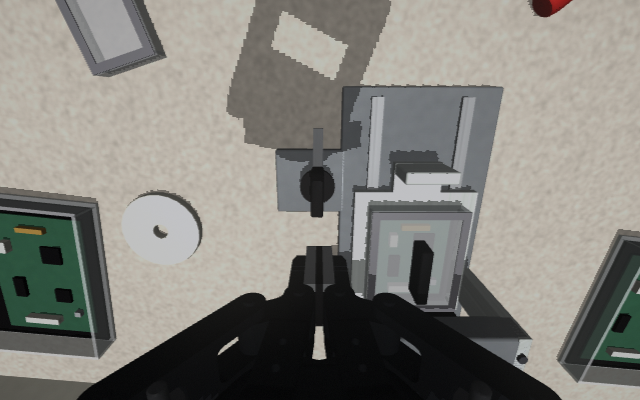

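Run:
```python
from h import *
A=down(.1126+np.pi)
r.command_gripper(0.5)
r.move_straight([602.9,-104.4,100],A,150)
print(r.move_straight([602.9,-104.4,54],A,70,contact_N=8))
o=r.get_obs();print(o["t"],o["eef_pos"],o["ft_force"])
r.command_gripper(0.0,40)
o=r.get_obs();print(o["gripper_width"],o["gripper_force"],np.round(o["ft_force"],1),np.round(o["wrist_torque"],2))
q=np.array(o["q"]);q0=q[5];t0=o["wrist_torque"][2]
for k in range(1,20):
    q[5]=q0+.1*k; r.goto_joints(q.tolist())
    o=r.get_obs();tz=o["wrist_torque"][2]-t0
    print(round(o["t"],2),round(o["q"][5]-q0,3),round(tz,3),np.round(o["ft_force"],1))
    if abs(tz)>0.6 or k*.1>1.62: break
```

```text
False
26.075 [ 603.13547645 -104.47255427   54.11242073] [-0.61653283 -0.56125874  0.63137547]
0.13305650928037738 41.65726338280365 [-1.3  0.1  1.1] [-0.07  0.06 -0.01]
26.7 0.098 0.021 [-0.2 -0.6 -0.2]
26.95 0.196 -0.017 [-0.4 -0.5 -0.3]
27.2 0.296 -0.059 [ 0.2 -0.7 -0.2]
27.45 0.395 -0.004 [ 0.7 -1.6  0.6]
27.7 0.495 -0.003 [-0.5 -0.7  0.8]
27.95 0.595 0.004 [-0.8 -1.8  0.1]
28.2 0.695 -0.022 [-0.5 -1.9  0. ]
28.45 0.795 -0.038 [-1.9 -2.1 -0.1]
28.7 0.895 0.001 [-1.5 -3.2 -0.4]
28.95 0.995 0.023 [-1.4 -2.5  0.8]
29.2 1.095 -0.006 [-2.2 -3.7  0.4]
29.45 1.195 -0.004 [-3.5 -3.6  0.7]
29.7 1.295 -0.03 [-2.4 -4.4  1.2]
29.95 1.396 0.003 [-2.8 -4.4  1.2]
30.2 1.492 1.168 [-3.4 -4.5  0.5]
```

Run:
```python
from h import *
o=r.get_obs();e=np.array(o["eef_pos"])
r.wait(.2); r.command_gripper(0.5)
r.move_straight([e[0],e[1],200],None,150)
A=down(.1126+np.pi)
r.move_ptp([570,-50,260],A); r.wait(.2)
p=grab("wrist"); cv2.imwrite("pics/w7.png",p["pixels"][60:360,140:540].repeat(2,0).repeat(2,1))
for q in("cover","carriage_handle","clamp_grip"):
    print(q,[(np.round(W(p,d["point"]),1).tolist(),round(d["conf"],2)) for d in imaging.tip_of(p,q)][:2])
print(r.get_obs()["t"])
```

```text
cover [([670.5, 10.6, 26.2], 0.89)]
carriage_handle [([571.5, 0.1, 68.1], 0.94)]
clamp_grip [([598.1, -101.5, 55.3], 0.92), ([570.6, -0.4, 67.9], 0.31)]
33.6083
```

View pics/w7.png

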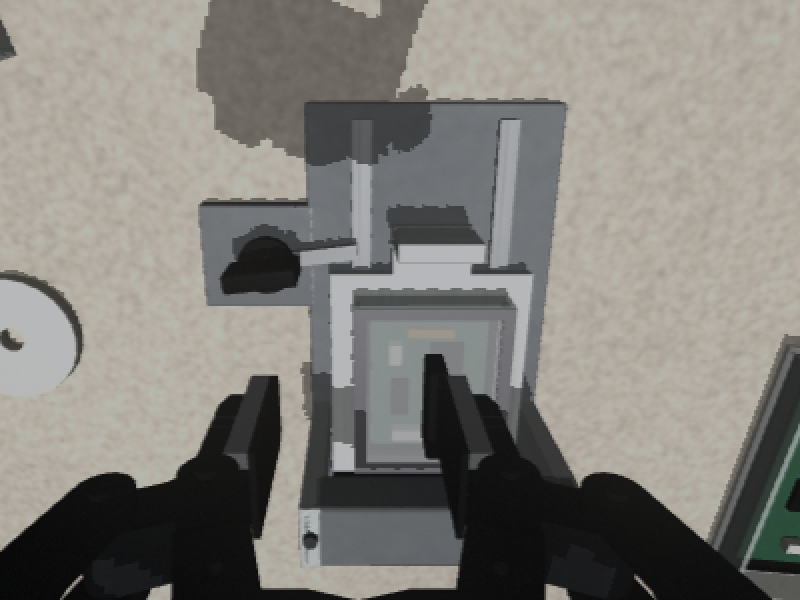

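```bash
python3 -c "
from h import *
print(order.job_done())"
```

```text
the job is handed in; nothing more can be done
None
```

I handed the job in at about 34 s: the matching cover sits flat over the board, the carriage is home against its stop, and the clamp knob is turned to its stop with the latch bar across the carriage front. The system gave no verdict back.

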